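# Slide the bearing carrier into its locating notches

## Task

Push the blue carrier board, with its bearing on it, along the rails of the inspection slide towards the red stops until it drops into the locating notches and sits level and flush between the side guides; the notches come shortly before the stops, so push slowly and stop when you feel it drop. Only push it with the fingertips: do not lift or tip the carrier or the bearing, leave the bearing on its spigot, and do not disturb the other things on the bench. Finish with the hand clear.

Things in the scene. Friction and masses are not known exactly. Their poses are not given: they have to be found in the camera images.
- base: Fixed grey inspection slide, plate 325 x 130 mm. Origin: centre of its underside, on the bench; +x: the direction in which the carrier is pushed, z up. Two steel side guides run along x (inner faces at y = +-52 mm, tops 38 mm above the bench). Between them two notched rails, tops 26 mm above the bench, open at the -x end, with red stops 44 mm high at the +x end.
- rail_top (a point): Point on the base midway along it, level with the rail tops (26 mm up). The rails are clamped at a setting that differs along x (+-22 mm, not given): the carrier drops in with its origin somewhere at x = 18 to 62 mm on the base (3 mm play) and would meet the stops 28 mm further on. The notches are square-edged: once dropped in, the carrier is blocked firmly.
- carrier: Loose blue board 100 x 100 mm, 0.25 to 0.4 kg, on the rails, 2 mm play to each guide, axes parallel to the base's. Origin: centre of the underside of its four white pads (6 mm high); plate 6 to 18 mm above it. Starts at x = -70 to -40 mm on the base, origin 26 mm above the bench; in the notches it is 6 mm lower, plate top flush with the guide tops. Slides with a few N.
- push_face (a point): Middle of the carrier's trailing (-x) end face, 50 mm behind its origin and 20 mm above it: the place to push. A yellow lip, 90 mm wide and 8 mm thick, stands flush with this face, its top 31 mm above the carrier's origin.
- bearing: Loose steel ball bearing, 62 mm across, 14 mm high, 0.155 kg, lying flat on the middle of the carrier round a spigot of 28 mm diameter that stands 11 mm above the plate (the bore is 35 mm). Origin at the centre of its underside.
- tape_roll: Bystander, to be left alone: roll of yellowish tape lying flat, 78 mm across, 19 mm high. Origin at its underside.
- spare_bearing: Bystander, to be left alone: spare ball bearing lying flat on the bench, 62 mm across, 14 mm high. Origin at its underside.
- grease_tin: Bystander, to be left alone: small round grease tin, 63 mm across, 43 mm high. Origin at its underside.
- plug_gauge: Bystander, to be left alone: upright steel plug gauge, 35 mm across, 102 mm high. Origin at its underside.
- micrometer: Bystander, to be left alone: blue-framed micrometer lying flat, 135 mm long, 15 mm high. Origin at its underside.
- marker_b: Bystander, to be left alone: red marker lying flat, 125 mm long, 20 mm high. Origin at its underside.

How it is judged:
By the outcome, as a careful person would: the job done as asked, in the order asked, and still so for the second after the job is handed in, with the robot touching nothing.
It also fails if it takes over 29 s, if anything falls off the work surface, if the arm or the gripper's body presses on something with over 40 N, if the wrist force passes 120 N, or if a joint passes its speed limit or range.

## Robot

A 6-joint arm with a two-finger parallel gripper is mounted at the origin on a cart in front of the work surface, level with it; the furniture and walls round the work are solid. World frame = base frame: x ahead of the robot, y to its left, z up, the work surface at z = 0. Lengths are in m, angles in degrees, forces in N, time in s.
With the tool pointing down it reaches from about 0.25 to 0.725 m from the base axis. Payload 4 kg.
Tool frame: the origin (TCP) lies at the very end of the fingers, on their centre line; the grasp point (between the pads) lies 19 mm behind it; z points along the fingers, y is the line along which they close (so a half turn about z gives the same grasp; the last joint's range is limited). The gripper opens to 85 mm and grips with 20 to 120 N. Pads are 22 mm wide; open, the fingers measure 114 mm over their backs; the gripper's body (76 mm by 85 mm) begins 54 mm behind the grasp point. The pads swing forward as they close: fully open they stand 13 mm farther back than shut.
Start: joints at [-75.917, 13.785, 0.286, 76.501, 0, 90], TCP at [0.122, -0.485, 0.231] pointing down, gripper open.
Joint ranges: [-155.79, 155.79], [-60.16, 107.12], [-62.33, 73.08], [-114, 123.19], [-81.49, 82.49], [-180, 180]. Speed limits (degrees/s): [159.86, 159.86, 180, 180, 180, 180].

## Interface

Orientations are given as a 3x3 rotation matrix whose columns are the frame's x, y, z axes.
In Python, from bench import arm, kinematics, cams, workorder gives the robot as it stands. Calls block until the motion is done:
- arm.move_to(position, orientation): joint-space move of the TCP to a pose.
- arm.movel(position, attitude=None, v=0.15, stop_force=None): straight line of the TCP; attitude=None keeps the orientation; v is the mean speed in m/s. With stop_force (N) it stops when the force on the tool has changed by that much, and returns True; else False.
- arm.movej(angles): joint-space move.
- arm.grip(opening, newtons=None): opening from 0.0 (shut) to 1.0 (fully open); newtons is the grip in N (None keeps the last); returns when the fingers have stopped.
- arm.pause(seconds).
- kinematics.inverse_kinematics(position, orientation): joint angles nearest the present ones, or None.
- cams.capture(name): name is "scene" or "top"; returns a dict with "color" (384x512x3 uint8, blue, green, red), "depth" (384x512 float32, m along the optical axis (not along the pixel's ray), 0 where there is no reading), "camera_matrix" (3x3 intrinsics, pixels), "k1" (the pictures are not rectified: a ray, as slopes to the right and down, at radius r is drawn at 1 + k1 r^2 times it, then the intrinsics apply), "origin" and "attitude" of the camera in the world. Camera axes: x right, y up, looking along -z (the intrinsics and any distortion apply to the point x, -y, -z); pixel columns grow to the right and rows downward; lengths in m; the calibration is good to about 2 mm. A picture is of the moment at which its call begins.
A pose or a line that the arm cannot do raises arm.IKError and nothing moves.
- workorder.hand_in(): hands the job in; it is judged then, once.
Trained networks look in a picture, given as the dict that the camera call returned (one of the last four; its "shot" number tells which), for a name from the list of things; names that differ only in an ending like _2 or _b are one class to them, and where a whole thing is asked for, a point or a joint stands for the part that bears it (a point fixed in the world has none). Each returns a list of dicts, best first, with "p" (0 to 1); they miss things now and then, are a little off and sometimes report something else, mostly with a low value. They report only what shows in the picture. A call takes as long as a camera call.
- cams.look_for(picture, label): "bbox" ([left, top, width, height] in pixels, round what is visible of it).
- cams.outline_of(picture, label): "region" (384x512 bool, what is visible of it) and "bbox" ([left, top, width, height] in pixels, round what is visible of it).
- cams.tip_of(picture, label): "pixel" ([row, column] in pixels: a listed point, or the origin of a listed thing).
Readings, each from a call of its own:
- arm.get_time(): time.
- arm.get_joints(): joint angles.
- arm.get_joint_vel(): joint speeds.
- arm.get_joint_torque(): joint torques, N m.
- arm.get_position(): TCP position.
- arm.get_eef_rot(): TCP orientation.
- arm.get_contact_force(): force on the tool from outside, world axes, zero at the start.
- arm.get_ft_torque(): the same for the moment, N m.
- arm.get_grip_width(): opening from 0.0 (shut) to 1.0 (fully open).
- arm.get_grip_force(): force on a finger pad.
Only numpy, scipy, OpenCV 4.12 (cv2) and the standard library are available. Lean on these libraries where they do the work, as an engineer would, in place of code of your own. Each camera call takes 0.05 s, during which the arm holds its last target. There are 200 camera calls.

## Working session

There is one attempt and no reset: what is moved stays moved. The work goes in short steps, each a Python script; the robot and the scene stay as the last script left them, time stands still between calls to the robot, and variables do not carry over. Pictures are saved under pics/ and viewed, at most 10 in all, crops included, and the job is handed in when it is done.

```bash
mkdir -p pics; cat > h.py <<'E'
import numpy as np, cv2
from bench import arm, kinematics, cams, workorder
def world(p, rc, depth=None):
    """pixels (row,col) -> world points; depth from image"""
    rc=np.atleast_2d(rc).astype(float); K=p["camera_matrix"]
    d=p["depth"][rc[:,0].astype(int),rc[:,1].astype(int)] if depth is None else depth
    q=cv2.undistortPoints(rc[:,None,::-1].copy(),np.array(K,float),np.array([p["k1"],0,0,0.]))[:,0]
    c=np.c_[q[:,0]*d,-q[:,1]*d,-d*np.ones(len(q))]
    return c@np.array(p["attitude"]).T+np.array(p["origin"])
E
python3 - <<'E'
from h import *
for n in("top","scene"):
    p=cams.capture(n); cv2.imwrite(f"pics/{n}1.png",p["color"]); print(n,p["origin"],p["k1"])
    for l in("base","carrier","bearing"):
        for r in cams.outline_of(p,l)[:1]:
            m=r["region"]&(p["depth"]>0); w=world(p,np.argwhere(m)); print(l,r["p"],r["bbox"],np.percentile(w,[2,50,98],axis=0).round(3).tolist())
            if n=="top":
                z=np.median(w[:,2]) ; s=w[np.abs(w[:,2]-z)<.02]; print(cv2.minAreaRect((s[:,:2]*1000).astype(np.float32)))
    for l in("push_face","rail_top","carrier","bearing","base"):
        for r in cams.tip_of(p,l)[:1]: print("tip",l,r["p"],r["pixel"],world(p,[r["pixel"]]).round(3))
E
```

```text
top [0.40589514 0.20443102 0.88112525] 0.001795643165081309
base 0.59 [199.4, 169.6, 142.2, 83.6] [[0.455, 0.038, 0.006], [0.566, 0.156, 0.011], [0.659, 0.357, 0.04]]
((557.0515747070312, 194.9011688232422), (124.33660125732422, 333.0486145019531), 20.971853256225586)
carrier 0.81 [224.8, 189.8, 55.1, 50.6] [[0.487, 0.185, 0.037], [0.538, 0.241, 0.044], [0.595, 0.294, 0.057]]
((541.8218383789062, 238.92262268066406), (102.08326721191406, 103.43380737304688), 20.662076950073242)
bearing 0.86 [234.5, 199.4, 26.9, 28.4] [[0.512, 0.212, 0.046], [0.543, 0.239, 0.057], [0.57, 0.268, 0.06]]
((541.45751953125, 240.0203857421875), (61.02438735961914, 58.39513397216797), 6.274381160736084)
tip push_face 0.59 [217.0, 226.5] [[0.533 0.295 0.011]]
tip rail_top 0.86 [209.5, 268.5] [[0.556 0.194 0.044]]
tip carrier 0.95 [212.4, 249.9] [[0.543 0.237 0.054]]
tip bearing 0.78 [213.9, 248.5] [[0.539 0.24  0.052]]
tip base 0.72 [211.1, 267.4] [[0.552 0.196 0.042]]
scene [ 1.2042617  -0.01012394  0.97584313] -0.12691778588595284
base 0.96 [177.0, 151.7, 127.4, 108.7] [[0.468, 0.034, 0.003], [0.588, 0.144, 0.011], [0.669, 0.348, 0.039]]
carrier 0.74 [229.6, 165.1, 59.3, 47.0] [[0.492, 0.182, 0.033], [0.551, 0.238, 0.043], [0.602, 0.295, 0.057]]
bearing 0.61 [249.1, 170.9, 25.5, 23.4] [[0.514, 0.209, 0.044], [0.547, 0.238, 0.055], [0.573, 0.267, 0.06]]
tip push_face 0.62 [174.5, 274.9] [[0.537 0.285 0.057]]
tip carrier 0.8 [190.9, 258.6] [[0.568 0.231 0.054]]
tip bearing 0.74 [182.4, 259.5] [[0.543 0.243 0.051]]
tip base 0.94 [204.1, 245.7] [[0.563 0.199 0.008]]
```

```bash
python3 - <<'E'
import cv2,numpy as np
a=cv2.imread("pics/top1.png");b=cv2.imread("pics/scene1.png")
a=cv2.resize(a[100:330,130:430],(800,600)[:1]+(600,));cv2.imwrite("pics/c1.png",a)
cv2.imwrite("pics/c2.png",cv2.resize(b[90:315,110:410],(800,600)))
E
```

```text
(no output)
```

View pics/c1.png

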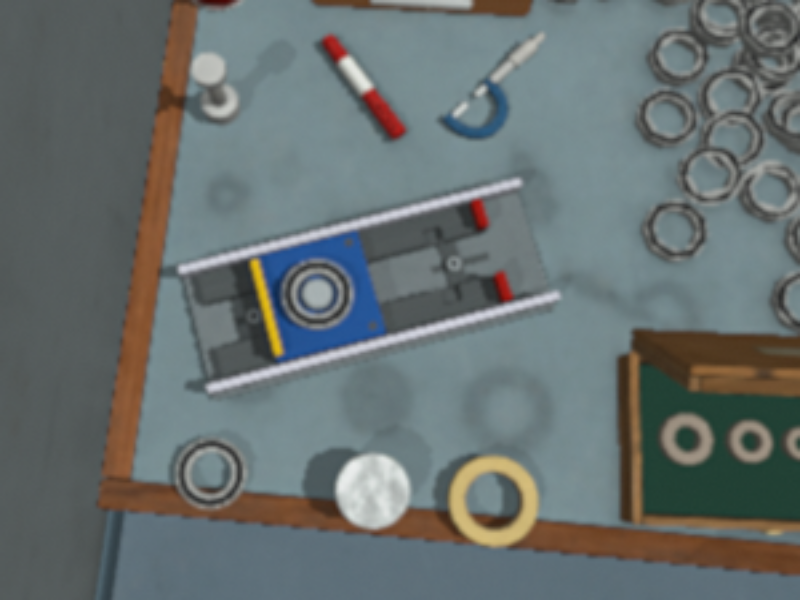

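View pics/c2.png

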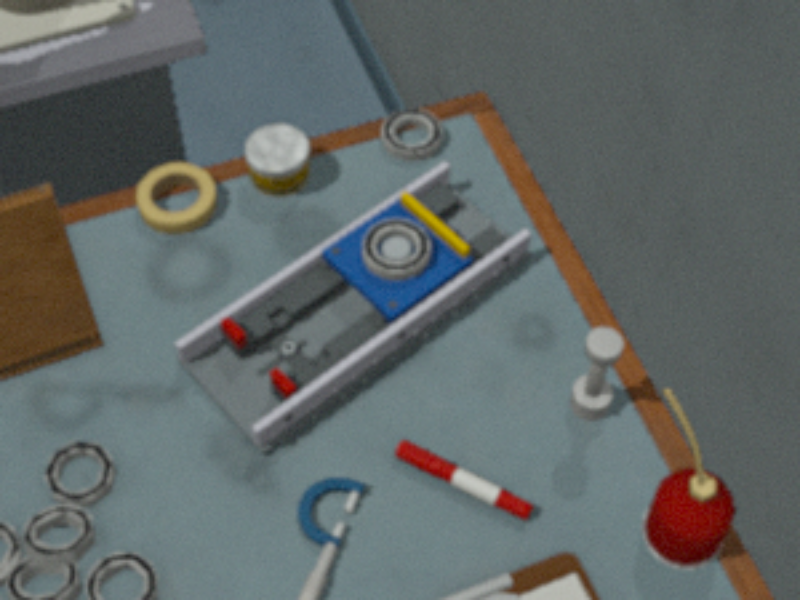

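The top view shows the slide tilted. The carrier sits at its left end, with the yellow lip around (265,305) in the crop and the red stops at right around (480,213) and (504,286). The scene view agrees with this. Next I'll fit the axis from the guides and lip using their known heights.

```bash
cat >> h.py <<'E'
def onplane(p, rc, z):
    o=np.array(p["origin"]); v=world(p,rc,1.0)-o
    return o+v*((z-o[2])/v[:,2])[:,None]
def measure(n):
    p=cams.capture(n); hsv=cv2.cvtColor(p["color"],cv2.COLOR_BGR2HSV)
    m=max(cams.outline_of(p,"base"),key=lambda r:r["p"]); x,y,w,h=[int(v) for v in m["bbox"]]
    box=np.zeros(hsv.shape[:2],bool); box[y-6:y+h+6,x-6:x+w+6]=1
    H,S,V=[hsv[...,i].astype(int) for i in range(3)]
    out={}
    for k,mask,z in(("lip",(H>18)&(H<35)&(S>140),.057),("stop",((H<8)|(H>172))&(S>140),.044),("guide",(S<45)&(V>150),.038),("blue",(H>100)&(H<125)&(S>150),.044)):
        mm=(box&mask).astype(np.uint8); nl,lab,st,c=cv2.connectedComponentsWithStats(mm)
        ids=[i for i in np.argsort(-st[1:,4])+1 if st[i,4]>12][:2 if k in("stop","guide") else 1]
        out[k]=[onplane(p,np.argwhere(lab==i)+.0,z)[:,:2] for i in ids]
    return p,out
E
python3 - <<'E'
from h import *
for n in("top","scene"):
    p,o=measure(n)
    for k,l in o.items():
        for q in l:
            r=cv2.minAreaRect((q*1000).astype(np.float32)); u=np.linalg.svd(q-q.mean(0),full_matrices=False)[2][0]
            print(n,k,len(q),(q.mean(0)*1000).round(1),[round(v,1) for v in r[0]],[round(v,1) for v in r[1]],"axis",round(np.degrees(np.arctan2(u[1],u[0]))%180,1))
E
```

```text
top lip 138 [525.5 283.5] [526.8, 284.2] [88.0, 8.6] axis 20.9
top stop 51 [566.7  77.4] [567.1, 77.7] [25.8, 10.7] axis 19.2
top stop 49 [632.5 102.5] [632.2, 102.5] [26.3, 10.8] axis 20.1
top guide 509 [508.2 176.8] [508.4, 176.1] [9.2, 325.1] axis 110.7
top guide 480 [612.2 218.5] [613.2, 215.9] [9.1, 322.6] axis 110.7
top blue 845 [543.1 233.1] [543.2, 239.9] [96.9, 96.9] axis 14.3
scene lip 101 [521.2 277.3] [521.9, 278.2] [65.9, 13.8] axis 19.4
scene guide 54 [532.9 243.1] [532.5, 243.0] [19.8, 21.8] axis 133.5
scene guide 49 [484.4 238. ] [484.3, 237.9] [6.4, 61.8] axis 111.0
scene blue 349 [551.4 236.4] [535.2, 244.4] [88.8, 93.1] axis 51.0
```

```bash
cat >> h.py <<'E'
a=np.radians(-69.3); d=np.array([np.cos(a),np.sin(a),0]); B=np.array([.5605,.196,0])
off=np.array([.935,.353,0])*-.0006
def at(s,z): return B+off+d*s+np.array([0,0,z])
def rot(sg): 
    x=sg*d; zz=np.array([0,0,-1.]); return np.c_[x,np.cross(zz,x),zz]
E
python3 - <<'E'
from h import *
t=arm.get_time()
c=[(kinematics.inverse_kinematics(at(-.124,.14),rot(s)),s) for s in(1,-1)]
j0=np.array(arm.get_joints()); print(c)
sg=min((q for q in c if q[0] is not None),key=lambda q:np.abs(np.array(q[0])-j0).max())[1]
arm.grip(.35); arm.move_to(at(-.124,.14),rot(sg)); print(sg,arm.get_time()-t)
arm.movel(at(-.124,.08),v=.15)
print("hit",arm.movel(at(-.124,.038),v=.06,stop_force=6),arm.get_position(),at(-.124,.038),arm.get_contact_force(),arm.get_time())
for n in("top","scene"): cv2.imwrite(f"pics/{n}2.png",cams.capture(n)["color"])
b=[cv2.imread(f"pics/{n}2.png")[120:290,150:350] for n in("top","scene")]
cv2.imwrite("pics/c3.png",cv2.resize(np.hstack(b),(800,340)))
E
```

```text
[(array([ 31.13636478,  28.28753786,   7.69250542,  69.40496756,
         0.        , -79.56363522]), 1), (array([ 31.13636478,  28.28753786,   7.69250542,  69.40496756,
         0.        , 100.43636478]), -1)]
-1 3.6999999999999997
hit False [0.51630654 0.31192389 0.03812746] [0.51610812 0.31178326 0.038     ] [ 0.51151256 -0.5916685  -0.46020536] 6.2
```

View pics/c3.png

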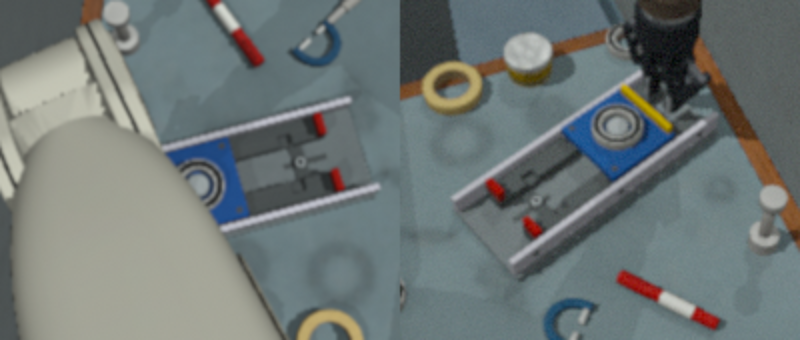

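The fingers are behind the yellow lip and between the guides, and nothing has been touched. Now I'll push.

```bash
python3 - <<'E'
from h import *
def S(): return round(float((np.array(arm.get_position())-B)@d),4), (np.array(arm.get_contact_force())@d).round(2),arm.get_time()
h=arm.movel(at(-.104,.038),v=.03,stop_force=12); print(h,S())
if not h:
    h=arm.movel(at(-.060,.038),v=.03,stop_force=12); print(h,S())
s=-.060
while not h and s<-.012:
    s+=.008; h=arm.movel(at(s,.038),v=.02,stop_force=10); print(h,S(),np.round(arm.get_contact_force(),1))
p=cams.capture("scene"); cv2.imwrite("pics/c4.png",cv2.resize(p["color"][130:290,160:360],(800,600)))
E
```

```text
False (-0.1038, np.float64(-1.37), 7.1167)
False (-0.0599, np.float64(-2.16), 8.7333)
False (-0.0514, np.float64(-1.69), 9.2833) [-1.2  1.4  1.1]
False (-0.0435, np.float64(-0.93), 9.8333) [-0.4  0.9  0.6]
False (-0.0355, np.float64(-0.64), 10.3833) [-0.3  0.6  0.8]
False (-0.0274, np.float64(0.45), 10.9333) [ 0.3 -0.4  0. ]
True (-0.0272, np.float64(-1.11), 11.2167) [-0.1  1.1  0.8]
```

View pics/c4.png

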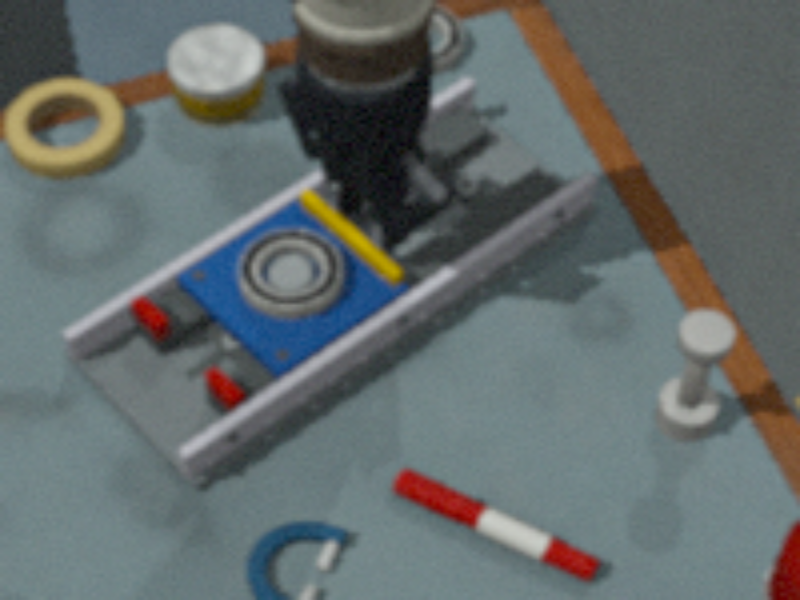

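The board appears flush with the guides, about 28 mm short of the stops, and the push was blocked there. I'll back the hand off and check the heights.

```bash
python3 - <<'E'
from h import *
arm.movel(at(-.06,.038),v=.06); arm.movel(at(-.06,.16),v=.15); arm.move_to([.35,-.25,.23],rot(-1)); print(arm.get_time())
p,o=measure("top")
for k in("lip","blue"):
    print(k,((o[k][0].mean(0)-B[:2])@d[:2]).round(4))
for n in("top","scene"):
    p=cams.capture(n); rc=np.argwhere(p["depth"]>0); w=world(p,rc); x=(w-B)@d; y=(w-B)@np.array([.935,.353,0])
    for nm,c in(("guides",(abs(x)<.14)&(abs(abs(y)-.0555)<.0025)),)+tuple((f"plate{sx}{sy}",(abs(x-.034-sx*.034)<.009)&(abs(y-sy*.035)<.012)) for sx in(-1,1) for sy in(-1,1))+(("brg",abs(np.hypot(x-.034,y)-.025)<.004),):
        print(n,nm,c.sum(),np.median(w[c,2]).round(4))
    for r in cams.tip_of(p,"bearing")[:1]: print(r["pixel"],((onplane(p,[r["pixel"]],.04)[0]-B)@d).round(4))
cv2.imwrite("pics/c5.png",cv2.resize(cams.capture("top")["color"][100:330,130:430],(800,600)))
E
```

```text
14.875
lip -0.0126
blue 0.0418
top guides 485 0.0376
top plate-1-1 73 0.0378
top plate-11 70 0.0375
top plate1-1 73 0.0375
top plate11 68 0.0374
top brg 227 0.0509
[204.5, 282.3] 0.0354
scene guides 598 0.0355
scene plate-1-1 69 0.0379
scene plate-11 79 0.0375
scene plate1-1 61 0.0366
scene plate11 66 0.037
scene brg 205 0.0494
[202.9, 236.0] 0.0275
```

View pics/c5.png

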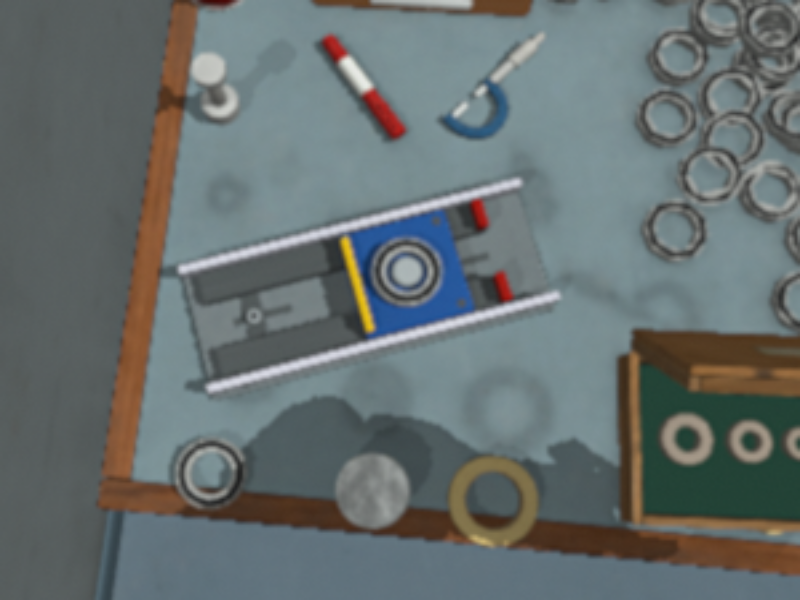

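The plate is level and flush with the guides at 37.5 mm, against 44 mm on the rails. The bearing is on its spigot, the other things are where they were, and the hand is clear.

```bash
python3 -c "
from h import *
print(workorder.hand_in())"
```

```text
the job is handed in; nothing more can be done
None
```

The carrier is in the locating notches, level and flush with the guides, with the bearing still on its spigot, the other things undisturbed and the hand clear; I handed the job in at about 15 s of the 29 s allowed, and no verdict came back.

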